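# Hold the door release on the intercom desk station with the red key

### The arm

A 6-joint arm with a two-finger parallel gripper is mounted at the origin on the work surface. World frame = base frame: x ahead of the robot, y to its left, z up, the work surface at z = 0. Lengths are in m, angles in rad, forces in N, time in s.
With the tool pointing down it reaches from about 0.35 to 0.975 m from the base axis. Payload 4.9 kg.
Tool frame: the origin (TCP) lies between the finger pads, 19 mm behind the fingertips; this is the grasp point; z points along the fingers, y is the line along which they close (so a half turn about z gives the same grasp; the last joint's range is limited). The gripper opens to 85 mm and grips with 20 to 120 N. Pads are 22 mm wide; open, the fingers measure 114 mm over their backs; the gripper's body (76 mm by 85 mm) begins 54 mm behind the grasp point. The pads swing forward as they close: fully open they stand 13 mm farther back than shut.
Start: joints at [1.022, 0.053, 1.613, -0, 1.476, -0.119], TCP at [0.26, 0.568, 0.25] pointing down, gripper open.
Joint ranges: [-3.01, 3.01], [-1.01, 2.22], [0.06, 2.58], [-1.02, 4.17], [0.09, 2.62], [-3.14, 3.14]. Speed limits (rad/s): [2.57, 2.57, 3.14, 3.14, 3.14, 3.14].

### API

Orientations are given as a rotation vector (axis times angle).
In Python, from station import ctrl gives the robot as it stands.
- The arm moves only by the tool step_arm, never from a script. Its argument "targets" is a list of rows, each an object with "travel": the shift along the world's x, y, z as a fraction of full scale, a list of three; "angular": the turn, a rotation vector about the world's x, y, z as a fraction of full scale, a list of three; "gripper": the opening, from 0 (shut) to 1 (fully open). In form: [{"travel": [x, y, z], "angular": [rx, ry, rz], "gripper": gripper}, ...]. A call has 1 to 10 rows; each row is the pose to reach, as a shift and turn from the pose commanded when the call began; what a row does not reach only later rows make up. Full scale, the value 1, is 0.6 m for a shift and pi/4 rad for a turn. A row lasts 1/10 s, in which the tool goes at most 50 mm and 8.59 degrees, less where a joint would pass 70% of its speed; a pose out of reach is approached as far as the arm can. A call with a number of a shift or a turn outside -1 to 1 is refused whole. A call with a gripper value outside its range is refused whole. The fingers move at their own pace and stop on an object; "squeeze" is the grip in N (left out, the last holds). Time passes only in rows, so rows that repeat a pose let the fingers close. It gives the time, the measured TCP pose, the force, the opening and the grip force at its end, in the units of the state.
- ctrl.get_obs(): the state, without advancing time (a new reading comes with each control period).
- ctrl.get_image(name): name is "scene" or "side" or "wrist"; returns a dict with "img" (420x560x3 uint8, red, green, blue), "fx", "fy", "cx", "cy" (pixels), "D" ([k1, k2, p1, p2, k3] as OpenCV has them; the pictures are not rectified), "rvec" (rotation vector, rad) and "tvec" (3), from world to camera coordinates, as OpenCV has them. Camera axes: x right, y down, z forward; pixel columns grow to the right and rows downward; lengths in m; the calibration is good to about 2 mm. A picture is of the moment at which its call begins. There is no depth.
- ctrl.finish_job(): hands the job in; it is judged then, once.
The state is a dict: "t": time; "q": joint angles; "dq": joint speeds; "effort": joint torques, N m; "tool_pos": TCP position; "tool_rot": TCP orientation; "contact_force": force on the tool from outside, world axes, zero at the start; "wrist_torque": the same for the moment, N m; "opening": finger opening in m; "grip_force": force on a finger pad.
Only numpy, scipy, OpenCV 4.12 (cv2) and the standard library are available. Lean on these libraries where they do the work, as an engineer would, in place of code of your own. Each camera call takes 0.05 s, during which the arm holds its last target. There are 200 camera calls.

### The job

Take the red-headed key out of the wooden organiser, turn it so that its toothed edge (white stripe on the head) faces the white line at the key switch of the grey intercom desk station, and push it fully home. Then turn it clockwise past the two clicked positions (black dots) to the third, sprung one (green dot), and keep holding it there against its return spring: the program finishes with the gripper still holding the key turned. Leave the other two keys, the mug, the pen and the stapler where they are.

Things in the scene. Friction and masses are not known exactly. Their poses are not given: they have to be found in the camera images.
- red_key: The key to use, 25 g: steel blade down, red plastic head up. Origin on the turning axis at the underside of the steel shoulder (15 x 10 mm, 6 mm high), which rests on the organiser's top at the start and on the brass lock face when fully home. z up through the head, x to the toothed edge, y through the thickness. It stands loosely in one of the organiser's three slots; which one differs
- red_key_head (a point): Point in the red key's head on its axis, 26 mm above the key's origin: a good TCP height for gripping (fingertips then 7 mm above the organiser or lock face). The head spans x -15 to +15 mm, z 5 to 39 mm of the key frame, with flat faces to grip 10 mm apart in y. A white stripe runs down its +x (toothed) edge and over its top there
- red_key_tooth (a point): Point on the toothed edge of the red key's blade, half way down (key frame 8, 0, -8 mm). The blade reaches from z = 0 down to z = -18 mm (last 2 mm slimmer), x from -4 to +8 mm with the teeth at +8, and is 3.5 mm thick in y
- blue_key: Spare key, same shape, blue head, in another slot of the organiser. To be left standing
- black_key: Spare key, same shape, black head, in another slot of the organiser. To be left standing
- organiser: Fixed wooden desk organiser; origin at the middle of its key block on the desk. Block 70 (x) by 180 (y) by 40 mm high; three key slots 26 mm deep in its flat top at y = -55, 0, +55 mm, 1 mm clear round the blades, keys standing with their x along the organiser's -y. Clip tray 18 mm high in front (-x)
- console: Fixed grey intercom desk station, 190 (x) by 200 (y) by 52 mm high, origin at the middle of its underside, front with call keys to -x; black handset along its +y side, top 86 mm above the desk, 113 mm from the lock axis. Key switch at x 20, y -45 mm. White line (position 0) beyond its collar on the +x side; black dots 24 and 48, green dot 72 degrees clockwise from it, 30 mm from the axis
- lock_mouth (a point): Centre of the brass lock face (64 mm above the desk), on the turning axis; turns with the switch. x along the keyway to the teeth's side (at joint 0: to the white line), z up. Keyway x -5 to +9 mm, 5.5 mm wide in y: 1 mm clear all round the blade, 1.5 mm chamfer, 22 mm deep; the key enters straight down, one way round. Steel collar 25 mm inside, 35 mm outside, 1.5 mm above the face
- key_switch (a joint): Switch angle, rad, growing clockwise seen from above; 0 at the start; turned only by the key, which has up to 0.2 rad of play. It stays by itself at 0, 0.42 and 0.84 (black dots); about 0.06 N m to pass these clicks, 0.1 N m to reach the third. Third position 1.26 (green dot), hard stop 1.31: beyond 0.84 a spring pulls back with up to 0.11 N m, so it springs back to 0.84 or less when let go
- mug: Blue mug, 92 mm high, 80 mm across. Leave alone
- pen: Black pen, 130 mm long. Leave alone
- stapler: Black stapler, 150 mm long, 55 mm high. Leave alone
Mind the look-alikes: they are no part of the job. Of the things that look like the red_key, the smaller one is meant.

How it is judged:
On the way, in this order (a step that is already met when the one before it is completed fails the run):
1. the red key is drawn up out of the organiser in the gripper (contact force between the fingers and red_key above 2 N and z of red_key in the frame of organiser above 0.06 m), for 0.1 s.
2. the red key is fully home in the keyway, toothed edge to the white line, the switch still at position 0 (z of red_key in the frame of lock_mouth between -0.004 and 0.004 m and horizontal distance between red_key and lock_mouth below 0.004 m and x of red_key_tooth in the frame of lock_mouth above 0.004 m and angle between red_key's own z axis and vertical below 0.25 rad and value of joint key_switch below 0.25 rad), for 0.1 s.
3. the switch is turned past both clicks to the third, sprung position by the key in the gripper (z of red_key in the frame of lock_mouth between -0.004 and 0.004 m and horizontal distance between red_key and lock_mouth below 0.004 m and x of red_key_tooth in the frame of lock_mouth above 0.004 m and angle between red_key's own z axis and vertical below 0.25 rad and contact force between the fingers and red_key above 2 N and value of joint key_switch above 1.17 rad), for 0.3 s.
At the end, for the whole second after the job is handed in: The switch stands still in its third position (above 1.17 rad); the red key is fully home the right way round (shoulder within 4 mm of the brass face, axis within 4 mm of the lock axis, under 0.25 rad off upright) and the fingers hold it with more than 2 N (all of step 3 and velocity of joint key_switch between -0.1 and 0.1 rad/s and linear speed of red_key below 0.02 m/s); the arm keeps its last pose, push and grip.
It fails at once if a spare key is disturbed (more than 15 mm) (distance of any of blue_key, black_key from where it was at the start of the episode above 0.015 m).
It fails at once if the mug, pen or stapler is disturbed (more than 30 mm) (distance of any of mug, pen, stapler from where it was at the start of the episode above 0.03 m).
It also fails if it takes over 58 s, if anything falls off the work surface, if the arm or the gripper's body presses on something with over 40 N, if the wrist force passes 120 N, or if a joint passes its speed limit or range.

## Working session

There is one attempt and no reset: what is moved stays moved. The work goes in short steps, Python scripts to look and compute and a tool call to move; the robot and the scene stay as the last step left them, time stands still between calls to the robot, and variables do not carry over. Pictures are saved under pics/ and viewed, at most 10 in all, crops included, and the job is handed in when it is done.

Besides the shell and the picture viewer there is one more tool, called by a JSON object that holds its "api" and its "payload". step_arm: Moves the arm, as the interface text tells. Its arguments: {"type":"object","properties":{"targets":{"type":"array"},"squeeze":{"type":"number"}},"required":["targets"]}

```bash
mkdir -p pics; cat > h.py <<'E'
import cv2, numpy as np
from station import ctrl
def grab(n,save=None):
    d=ctrl.get_image(n)
    if save: cv2.imwrite('pics/'+save,d['img'][:,:,::-1])
    return d
def K(d): return np.array([[d['fx'],0,d['cx']],[0,d['fy'],d['cy']],[0,0,1.]])
def ray(d,uv):
    p=cv2.undistortPoints(np.array([[uv]],float),K(d),np.array(d['D'],float))[0,0]
    R=cv2.Rodrigues(np.array(d['rvec'],float))[0]; t=np.array(d['tvec'],float).ravel()
    v=R.T@np.array([p[0],p[1],1]); return -R.T@t, v/np.linalg.norm(v)
def plane(d,uv,z):
    o,v=ray(d,uv); return o+v*(z-o[2])/v[2]
def tri(*prs):
    A=np.zeros((3,3));b=np.zeros(3)
    rs=[ray(d,uv) for d,uv in prs]
    for o,v in rs:
        P=np.eye(3)-np.outer(v,v);A+=P;b+=P@o
    x=np.linalg.solve(A,b); return x,[np.linalg.norm((np.eye(3)-np.outer(v,v))@(x-o)) for o,v in rs]
E
python3 - <<'E'
from h import *
a=grab('scene');b=grab('side')
cv2.imwrite('pics/a.png',a['img'][:,:,::-1]);cv2.imwrite('pics/b.png',b['img'][:,:,::-1]);c=grab('wrist','c.png')
for d in(a,b,c):print(ray(d,(280,210)))
print(ctrl.get_obs())
E
```

```text
(array([ 1.22898082, -0.35323604,  0.86019079]), array([-0.60772225,  0.2226458 , -0.7623008 ]))
(array([ 0.46685927, -0.84821244,  0.78236141]), array([ 0.11406807,  0.71997382, -0.68456276]))
(array([0.19076288, 0.59955491, 0.3724789 ]), array([ 0.26825446, -0.1046665 , -0.95764527]))
{'t': 0.15, 'q': array([ 1.02200831e+00,  5.32462674e-02,  1.61396115e+00,  1.39400098e-05,
        1.47602276e+00, -1.19030974e-01]), 'dq': array([-0.00041109, -0.00109777, -0.0039317 , -0.00083858,  0.00048349,
        0.00265806]), 'effort': array([ 4.89809718e-04, -3.94245028e+01, -3.70718908e+01, -1.00809118e-04,
        4.64330151e-03, -3.42608041e-05]), 'tool_pos': array([0.26018141, 0.56777009, 0.24903039]), 'tool_rot': array([-6.69762467e-01, -3.06880476e+00,  2.42257923e-03]), 'contact_force': array([ 0.82905655, -0.28917253,  0.49225939]), 'wrist_torque': array([0.00568075, 0.00943548, 0.02843821]), 'grip_force': 0.0, 'opening': 0.08512679684047436}
```

View pics/a.png

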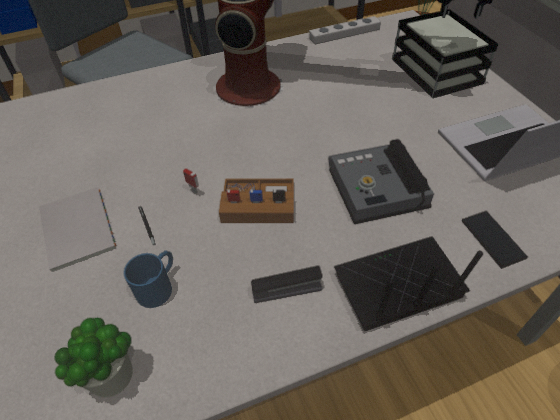

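View pics/b.png

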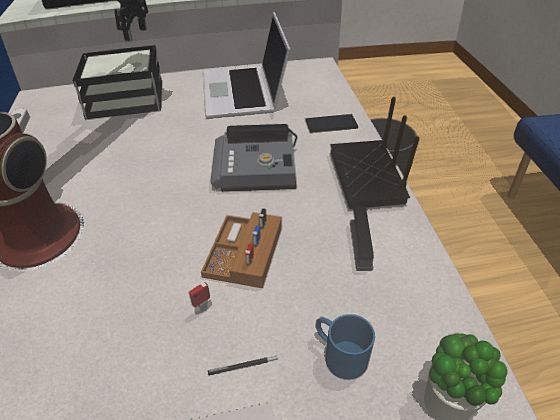

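The scene view shows the organiser with red (233,195), blue and black keys, and a larger red decoy outside it at (190,178). The lock is at (367,183). In the side view the red key is at (249,254), the decoy at (200,295) and the lock at (267,158).

```bash
python3 - <<'E'
from h import *
a=grab('scene');b=grab('side')
def red(d,box):
    x0,y0,x1,y1=box; i=d['img'][y0:y1,x0:x1].astype(int)
    m=((i[...,0]>90)&(i[...,0]>2.2*i[...,1])&(i[...,0]>2.2*i[...,2])).astype(np.uint8)
    n,l,s,c=cv2.connectedComponentsWithStats(m); k=1+np.argmax(s[1:,4]); return c[k]+[x0,y0],s[k]
ra,rb=red(a,(220,180,250,210)),red(b,(235,240,265,270)); print(ra,rb)
print('red head',tri((a,ra[0]),(b,rb[0])))
print('blue',tri((a,(256,195)),(b,(256,236))))
print('black',tri((a,(280,196)),(b,(263,217))))
print('lock',tri((a,(367,183)),(b,(267,158))))
for uv in((325,268),(252,284)): pass
print('stapler',plane(a,(287,283),.05),'mug',plane(a,(150,280),.05),'decoy',plane(a,(190,180),.03))
cr=[cv2.resize(d['img'][y:y+70,x:x+100],None,fx=4,fy=4,interpolation=cv2.INTER_CUBIC) for d,x,y in((a,210,160),(a,320,140),(b,200,200),(b,205,120))]
cv2.imwrite('pics/d.png',np.vstack([np.hstack(cr[:2]),np.hstack(cr[2:])])[:,:,::-1])
E
```

```text
(array([233.70833333, 191.375     ]), array([ 9, 10, 10,  4, 24], dtype=int32)) (array([249.64, 246.84]), array([12,  4,  6,  7, 25], dtype=int32))
red head (array([ 0.50501575, -0.20329589,  0.07519465]), [np.float64(0.0010668852931330027), np.float64(0.0010668852931329594)])
blue (array([ 0.52253396, -0.15517059,  0.05671422]), [np.float64(0.0009088419460670862), np.float64(0.0009088419460670919)])
black (array([ 0.54656941, -0.10155359,  0.05668942]), [np.float64(0.0007418315800878035), np.float64(0.0007418315800877651)])
lock (array([0.58876675, 0.11323926, 0.0565916 ]), [np.float64(0.0020258714060858323), np.float64(0.0020258714060858267)])
stapler [ 0.77345075 -0.17685255  0.05      ] mug [ 0.65612225 -0.44073462  0.05      ] decoy [ 0.38177144 -0.28782675  0.03      ]
```

View pics/d.png

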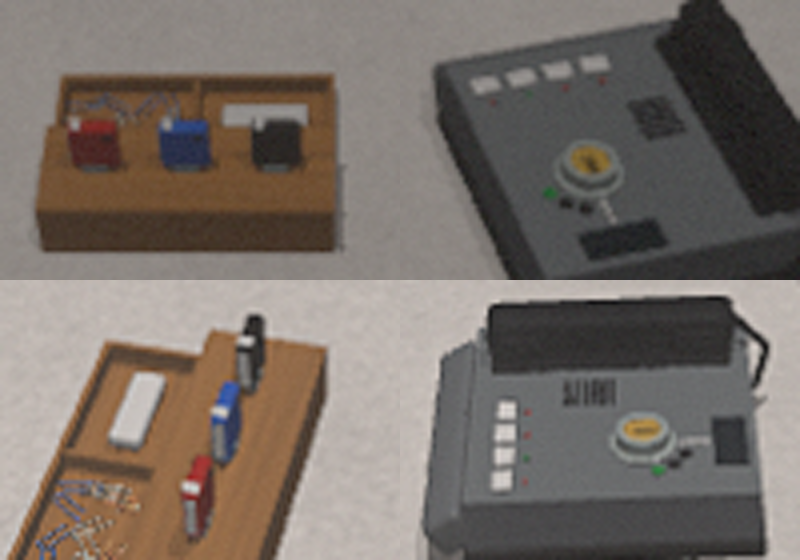

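Upper-left crop: the red key is in the outermost slot (organiser -y), with its stripe to the left. Right crops: the white line points mostly along world +x, and the dots run clockwise to green. I'm moving above the red key for a close look.

{"api": "step_arm", "payload": {"targets": [{"travel":[0.2,-0.65,0],"angular":[0,0,-0.97],"gripper":1},{"travel":[0.2,-0.65,0],"angular":[0,0,-0.97],"gripper":1},{"travel":[0.2,-0.65,0],"angular":[0,0,-0.97],"gripper":1},{"travel":[0.2,-0.65,0],"angular":[0,0,-0.97],"gripper":1},{"travel":[0.2,-0.65,0],"angular":[0,0,-0.97],"gripper":1},{"travel":[0.2,-0.65,0],"angular":[0,0,-0.97],"gripper":1},{"travel":[0.2,-0.65,0],"angular":[0,0,-0.97],"gripper":1},{"travel":[0.2,-0.65,0],"angular":[0,0,-0.97],"gripper":1},{"travel":[0.2,-0.65,0],"angular":[0,0,-0.97],"gripper":1}]}}

```text
t: 1.15
tool_pos: [0.3814, 0.1742, 0.2501]
tool_rot: [1.771, 2.593, -0.0]
contact_force: [-0.6, -0.2, 0.3]
opening: 0.0854
grip_force: 0.0
```

{"api": "step_arm", "payload": {"targets": [{"travel":[0.2,-0.63,0],"angular":[0,0,-0.97],"gripper":1},{"travel":[0.2,-0.63,0],"angular":[0,0,-0.97],"gripper":1},{"travel":[0.2,-0.63,0],"angular":[0,0,-0.97],"gripper":1},{"travel":[0.2,-0.63,0],"angular":[0,0,-0.97],"gripper":1},{"travel":[0.2,-0.63,0],"angular":[0,0,-0.97],"gripper":1},{"travel":[0.2,-0.63,0],"angular":[0,0,-0.97],"gripper":1},{"travel":[0.2,-0.63,0],"angular":[0,0,-0.97],"gripper":1},{"travel":[0.2,-0.63,0],"angular":[0,0,-0.97],"gripper":1},{"travel":[0.2,-0.63,0],"angular":[0,0,-0.97],"gripper":1},{"travel":[0.2,-0.63,0],"angular":[0,0,-0.97],"gripper":1}]}}

```text
t: 2.15
tool_pos: [0.5006, -0.2001, 0.2494]
tool_rot: [-2.603, -1.756, 0.0]
contact_force: [0.6, 0.9, 0.5]
opening: 0.0853
grip_force: 0.0
```

```bash
python3 - <<'E'
from h import *
c=grab('wrist','e.png'); o=ctrl.get_obs(); print(o['t'],o['tool_pos'],o['tool_rot'])
E
```

```text
2.2 [ 0.50045494 -0.19924621  0.24957885] [-2.60209308e+00 -1.75803762e+00  7.09192657e-05]
```

View pics/e.png

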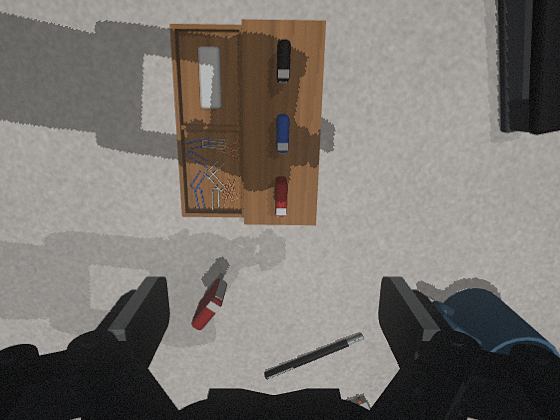

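The wrist view shows the red key at (281,195) with its white stripe end at (281,211), and the blue and black keys above it. The block's corners are at about (243,20), (326,20), (316,225) and (245,223). The larger red decoy lies at (208,305).

```bash
cat >> h.py <<'E'
def mask(d,box,f):
    x0,y0,x1,y1=box; i=d['img'][y0:y1,x0:x1].astype(int); m=f(i[...,0],i[...,1],i[...,2]).astype(np.uint8)
    n,l,s,c=cv2.connectedComponentsWithStats(m); k=1+np.argmax(s[1:,4])
    ys,xs=np.nonzero(l==k); return np.c_[xs+x0,ys+y0]
RED=lambda r,g,b:(r>70)&(r>2.2*g)&(r>2.2*b)
WHITE=lambda r,g,b:(r>120)&(abs(r-g)<25)&(abs(r-b)<40)
def yaw():
    R=cv2.Rodrigues(ctrl.get_obs()['tool_rot'])[0]; return np.degrees(np.arctan2(R[1,1],R[0,1]))
E
python3 - <<'E'
from h import *
c=grab('wrist'); a=grab('scene'); b=grab('side'); print(yaw(),c['fx'],ray(c,(280,210)))
m=mask(c,(265,165,300,222),RED); w=mask(c,(270,203,292,220),WHITE)
print('red',m.min(0),m.max(0),m.mean(0),'white',w.min(0),w.max(0),w.mean(0))
cs=[plane(c,p,.04)[:2] for p in((243,20),(326,20),(316,225),(245,223))]
print(np.round(cs,4),'ctr',np.mean(cs,0))
for e in(cs[0]-cs[3],cs[1]-cs[2]):print(np.linalg.norm(e),np.degrees(np.arctan2(e[1],e[0])))
# top stripe corner end: bottom of white in wrist vs top-left in other views
wm=w.mean(0)
print('stripe top @.079',plane(c,wm,.079))
rows=np.unique(m[:,1]); 
for r in rows[::4]: 
    x=m[m[:,1]==r][:,0]; print(r,x.min(),x.max(),plane(c,((x.min()+x.max())/2,r),.079)[:2])
for n,d,box in(('scene',a,(222,183,240,198)),('side',b,(240,238,256,270))):
    w2=mask(d,box,WHITE); print(n,w2.min(0),w2.max(0),w2.mean(0))
print(cv2.resize(c['img'][150:220:1,281],None,fx=1,fy=1)[::2].tolist())
E
```

```text
-21.817990752284768 361.5570143051971 (array([ 0.52782702, -0.12914745,  0.37321552]), array([-0.09204206, -0.27221313, -0.95782476]))
red [276 185] [286 208] [281.44067797 197.66101695] white [276 209] [286 215] [281.22058824 211.95588235]
[[ 0.5279 -0.0594]
 [ 0.5918 -0.0851]
 [ 0.5227 -0.2511]
 [ 0.4593 -0.2234]] ctr [ 0.52543697 -0.15474873]
0.17779727422157882 67.32622304171416
0.17980374326082152 67.42441687944127
stripe top @.079 [ 0.49987902 -0.21476522  0.079     ]
185 277 283 [ 0.50754212 -0.19257918]
189 278 286 [ 0.50783539 -0.19637377]
193 277 286 [ 0.50618795 -0.19941411]
197 278 286 [ 0.50530916 -0.20278767]
201 281 286 [ 0.50520681 -0.20649781]
205 276 286 [ 0.50196389 -0.20897324]
scene [222 183] [224 191] [222.7  186.35]
side [246 255] [248 262] [247.09090909 258.36363636]
[[124, 120, 114], [35, 45, 83], [79, 60, 51], [88, 65, 43], [87, 64, 48], [79, 57, 37], [81, 61, 44], [88, 66, 47], [81, 61, 44], [78, 58, 39], [82, 60, 45], [84, 64, 48], [81, 61, 41], [87, 61, 50], [69, 32, 31], [66, 37, 29], [71, 35, 31], [85, 45, 40], [94, 40, 37], [96, 44, 41], [91, 32, 33], [93, 43, 38], [90, 37, 32], [97, 50, 44], [93, 44, 32], [93, 46, 44], [155, 58, 55], [151, 57, 52], [152, 60, 54], [129, 41, 37], [183, 189, 187], [177, 180, 180], [184, 190, 186], [127, 79, 80], [134, 106, 76]]
```

{"api": "step_arm", "payload": {"targets": [{"travel":[0.007,-0.01,-0.08],"angular":[0,0,-0.018],"gripper":1},{"travel":[0.007,-0.01,-0.15],"angular":[0,0,-0.018],"gripper":1},{"travel":[0.007,-0.01,-0.15],"angular":[0,0,-0.018],"gripper":1},{"travel":[0.007,-0.01,-0.15],"angular":[0,0,-0.018],"gripper":1},{"travel":[0.007,-0.01,-0.15],"angular":[0,0,-0.018],"gripper":1}]}}

```text
t: 2.85
tool_pos: [0.5061, -0.2062, 0.1632]
tool_rot: [2.611, 1.739, 0.003]
contact_force: [-0.2, -0.8, 0.3]
opening: 0.0851
grip_force: 0.0
```

```bash
python3 - <<'E'
from h import *
c=grab('wrist','f.png'); o=ctrl.get_obs(); print(o['t'],o['tool_pos'],yaw(),ray(c,(280,210)))
m=mask(c,(200,150,360,400),RED); w=mask(c,(m[:,0].min(),m[:,1].min(),m[:,0].max()+3,m[:,1].max()+25),WHITE)
print('red',m.min(0),m.max(0),m.mean(0),'white',w.min(0),w.max(0),w.mean(0))
E
```

```text
2.9 [ 0.50627248 -0.20641181  0.16347868] -22.70046263216547 (array([ 0.53382775, -0.13602266,  0.2867245 ]), array([-0.09105229, -0.27421855, -0.9573472 ]))
red [264 197] [278 241] [270.95940171 221.75854701] white [264 258] [280 265] [272.  261.5]
```

View pics/f.png

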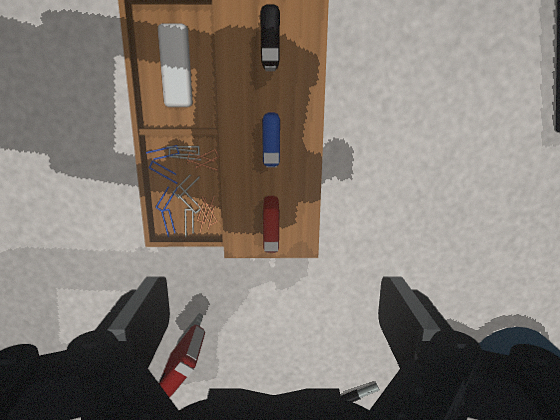

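The closer view has the red key top running from about (271,197) to its stripe end near (271,251), midway between the open fingers.

```bash
python3 - <<'E'
from h import *
c=grab('wrist'); o=ctrl.get_obs(); print(o['tool_pos'],yaw())
w=mask(c,(260,232,284,256),WHITE); print(w.min(0),w.max(0),w.mean(0))
r=mask(c,(255,190,290,256),lambda r,g,b:(r>55)&(r>1.7*g)&(r>1.7*b)); print(r.min(0),r.max(0))
W1=(281.22,211.96); e=ray(c,(0,0))
# older view pose: rebuild from saved extrinsic ray (wrist at 0.25)
import copy
# same camera mount: previous centre known; use centroid rays
o1=np.array([0.52782702,-0.12914745,0.37321552]); v1c=np.array([-0.09204206,-0.27221313,-0.95782476])
# view-1 rotation = view-2 rotation turned by yaw difference
dz=np.radians(-21.818-yaw()); Rz=cv2.Rodrigues(np.array([0,0,dz]))[0]
v1=Rz@ray(c,W1)[1]; print('chk',Rz@ray(c,(280,210))[1]-v1c)
o2,v2=ray(c,w.mean(0))
A=np.zeros((3,3));b=np.zeros(3)
for oo,v in((o1,v1),(o2,v2)): P=np.eye(3)-np.outer(v,v);A+=P;b+=P@oo
print('stripe-top centre',np.linalg.solve(A,b)); print('plane .079',plane(c,w.mean(0),.079))
for p in((271,w[:,1].max()+.5),(271,(w[:,1].min()))): print(plane(c,p,.079))
cs=[plane(c,p,.04)[:2] for p in((225,258),(319,258),(328,0),(212,0))]; print(np.round(cs,4))
e=cs[2]-cs[1];print(np.degrees(np.arctan2(e[1],e[0])),(cs[0]+cs[1])/2)
E
```

```text
[ 0.50621775 -0.20645818  0.16333598] -22.707006945989015
[264 242] [276 250] [269.90178571 245.89285714]
[263 195] [278 247]
chk [ 0.00579251 -0.00371049  0.00052273]
stripe-top centre [ 0.5014161  -0.21340475  0.08509578]
plane .079 [ 0.49965073 -0.21494555  0.079     ]
[ 0.49908119 -0.21805735  0.079     ]
[ 0.50128221 -0.21282071  0.079     ]
[[ 0.4587 -0.2257]
 [ 0.5232 -0.2528]
 [ 0.5881 -0.0953]
 [ 0.5232 -0.0683]]
67.59583576567731 [ 0.4909133  -0.23926657]
```

{"api": "step_arm", "payload": {"targets": [{"travel":[-0.003,0.001,-0.06],"angular":[0,0,0.003],"gripper":1},{"travel":[-0.003,0.001,-0.11],"angular":[0,0,0.003],"gripper":1},{"travel":[-0.003,0.001,-0.15],"angular":[0,0,0.003],"gripper":1},{"travel":[-0.003,0.001,-0.162],"angular":[0,0,0.003],"gripper":1},{"travel":[-0.003,0.001,-0.162],"angular":[0,0,0.003],"gripper":1},{"travel":[-0.003,0.001,-0.162],"angular":[0,0,0.003],"gripper":1}]}}

```text
t: 3.55
tool_pos: [0.5042, -0.206, 0.0649]
tool_rot: [2.611, 1.741, 0.002]
contact_force: [0.1, -0.9, 0.6]
opening: 0.0855
grip_force: 0.0
```

```bash
python3 - <<'E'
from h import *
c=grab('wrist'); b=grab('side')
o=ctrl.get_obs(); print(o['t'],o['tool_pos'],yaw(),o['contact_force'])
cv2.imwrite('pics/g.png',np.hstack([cv2.resize(c['img'],(400,300)),cv2.resize(b['img'][205:280,200:300],(400,300))])[:,:,::-1])
E
```

```text
3.65 [ 0.50425579 -0.20606619  0.06509071] -22.599976901658653 [1.28582005 0.04677012 0.54669006]
```

View pics/g.png

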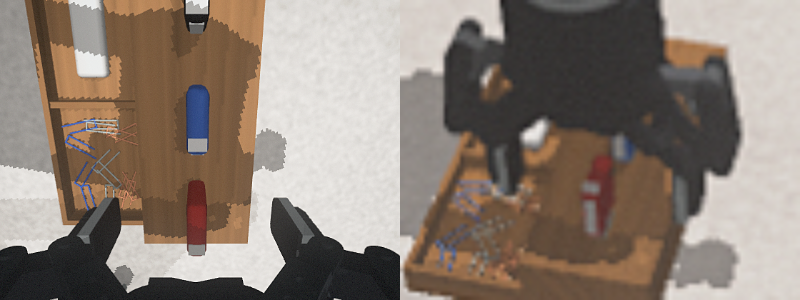

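The fingers straddle the red key centrally (key at column 197, pads at about 120 and 273 in the left half). Closing.

{"api": "step_arm", "payload": {"targets": [{"travel":[0,0,0],"angular":[0,0,0],"gripper":0.3},{"travel":[0,0,0],"angular":[0,0,0],"gripper":0.2},{"travel":[0,0,0],"angular":[0,0,0],"gripper":0},{"travel":[0,0,0],"angular":[0,0,0],"gripper":0},{"travel":[0,0,0],"angular":[0,0,0],"gripper":0},{"travel":[0,0,0],"angular":[0,0,0],"gripper":0},{"travel":[0,0,0],"angular":[0,0,0],"gripper":0},{"travel":[0,0,0],"angular":[0,0,0],"gripper":0}], "squeeze": 50}}

```text
t: 4.45
tool_pos: [0.5034, -0.2055, 0.0632]
tool_rot: [2.613, 1.742, 0.001]
contact_force: [2.2, -0.9, -0.3]
opening: 0.0093
grip_force: 52.4
```

{"api": "step_arm", "payload": {"targets": [{"travel":[0,0,0.02],"angular":[0,0,0],"gripper":0},{"travel":[0,0,0.05],"angular":[0,0,0],"gripper":0},{"travel":[0,0,0.1],"angular":[0,0,0],"gripper":0},{"travel":[0,0,0.15],"angular":[0,0,0],"gripper":0},{"travel":[0,0,0.23],"angular":[0,0,0],"gripper":0},{"travel":[0,0,0.25],"angular":[0,0,0],"gripper":0},{"travel":[0,0,0.25],"angular":[0,0,0],"gripper":0},{"travel":[0,0,0.25],"angular":[0,0,0],"gripper":0}]}}

```text
t: 5.25
tool_pos: [0.502, -0.2048, 0.2113]
tool_rot: [-2.612, -1.742, 0.002]
contact_force: [-0.9, 0.1, -0.7]
opening: 0.0093
grip_force: 52.5
```

```bash
python3 - <<'E'
from h import *
a=grab('scene'); b=grab('side')
o=ctrl.get_obs(); print(o['t'],o['tool_pos'],yaw(),o['contact_force'],o['opening'],o['grip_force'])
# lock: brass mask
BR=lambda r,g,b:(r>130)&(r>g*1.15)&(g>b*1.5)
A=mask(a,(350,165,385,200),BR);B=mask(b,(250,145,285,170),BR)
print(A.mean(0),len(A),B.mean(0),len(B)); L=tri((a,A.mean(0)),(b,B.mean(0))); print(L)
for d,m in((a,A),(b,B)): print(plane(d,m.mean(0),.064))
GR=lambda r,g,b:(g>r*1.4)&(g>b*1.4)&(g>60)
ga=mask(a,(350,180,370,195),GR);gb=mask(b,(262,160,275,175),GR)
G=[plane(a,ga.mean(0),.0525),plane(b,gb.mean(0),.0525)]; print('green',G,len(ga),len(gb),tri((a,ga.mean(0)),(b,gb.mean(0))))
for g in G: e=(g-L[0])[:2]; print(np.linalg.norm(e),np.degrees(np.arctan2(e[1],e[0])))
E
```

```text
5.35 [ 0.50148394 -0.20452678  0.20992036] -22.599300192649153 [ 0.08172624 -0.0522401   0.64722181] 0.009428313529508212 52.45461925165728
[370.  179.5] 8 [265.4516129  156.74193548] 31
(array([0.58453919, 0.12269791, 0.05732955]), [np.float64(0.0008308349951920317), np.float64(0.0008308349951919988)])
[0.58907232 0.11955354 0.064     ]
[0.58372573 0.11253211 0.064     ]
green [array([0.59223476, 0.08276466, 0.0525    ]), array([0.58934476, 0.0825608 , 0.0525    ])] 6 2 (array([0.58991522, 0.08451739, 0.05029502]), [np.float64(0.0005922658456764354), np.float64(0.0005922658456763868)])
0.04066799833416515 -79.09219162334354
0.04042376346228462 -83.17254247684657
```

{"api": "step_arm", "payload": {"targets": [{"travel":[0.07,0.26,0],"angular":[0,0,1],"gripper":0},{"travel":[0.07,0.26,0],"angular":[0,0,1],"gripper":0},{"travel":[0.07,0.26,0],"angular":[0,0,1],"gripper":0},{"travel":[0.07,0.26,0],"angular":[0,0,1],"gripper":0},{"travel":[0.07,0.26,0],"angular":[0,0,1],"gripper":0},{"travel":[0.07,0.26,0],"angular":[0,0,1],"gripper":0},{"travel":[0.07,0.26,0],"angular":[0,0,1],"gripper":0}]}}

```text
t: 6.05
tool_pos: [0.5438, -0.0487, 0.2104]
tool_rot: [-1.745, -2.608, 0.002]
contact_force: [0.2, 0.8, -0.3]
opening: 0.0094
grip_force: 52.4
```

{"api": "step_arm", "payload": {"targets": [{"travel":[0.071,0.273,0],"angular":[0,0,1],"gripper":0},{"travel":[0.071,0.273,0],"angular":[0,0,1],"gripper":0},{"travel":[0.071,0.273,0],"angular":[0,0,1],"gripper":0},{"travel":[0.071,0.273,0],"angular":[0,0,1],"gripper":0},{"travel":[0.071,0.273,0],"angular":[0,0,1],"gripper":0},{"travel":[0.071,0.273,0],"angular":[0,0,1],"gripper":0},{"travel":[0.071,0.273,0],"angular":[0,0,1],"gripper":0},{"travel":[0.071,0.273,0],"angular":[0,0,1],"gripper":0}]}}

```text
t: 6.85
tool_pos: [0.587, 0.1143, 0.2117]
tool_rot: [-0.618, -3.078, 0.001]
contact_force: [-0.4, 0.5, -0.5]
opening: 0.0094
grip_force: 52.4
```

```bash
python3 - <<'E'
from h import *
c=grab('wrist','i.png')
o=ctrl.get_obs(); print(o['t'],o['tool_pos'],yaw(),o['contact_force'],o['opening'],o['grip_force'])
E
```

```text
6.9 [0.5870912  0.11419775 0.21199918] 67.30178801577199 [-0.85380596 -0.50093689 -0.3147296 ] 0.009201393518194722 52.41455169481924
```

View pics/i.png

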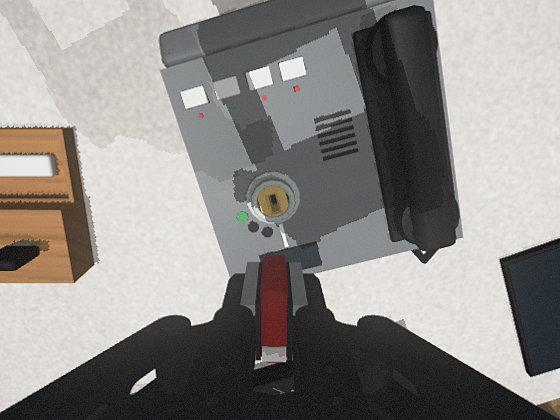

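The wrist view is clear: brass lock face at (274,201), white line from (283,225) to (288,245), green dot at (242,216), black dots at (253,227) and (267,232). The held red key is at column 274 with its stripe on the far end, at about (272,353).

```bash
cat > lock.py <<'E'
from h import *
def lock(c):
    BR=lambda r,g,b:(r>80)&(r>g*1.12)&(g>b*1.3)
    B=mask(c,(225,150,330,255),BR); (x,y),ax,an=cv2.fitEllipse(cv2.convexHull(B.astype(np.int32)))
    L=plane(c,(x,y),.064); print('brass',(round(x,1),round(y,1)),ax,L)
    g=mask(c,(225,195,262,235),lambda r,g,b:(g>r*1.4)&(g>b*1.4)&(g>60)).mean(0); G=plane(c,g,.0525)
    def dirn(p):e=(p-L)[:2];return np.linalg.norm(e),np.degrees(np.arctan2(e[1],e[0]))
    print('green',g,dirn(G),'->line',dirn(G)[1]+72)
    w=mask(c,(276,219,300,252),lambda r,g,b:(r>150)&(abs(r-g)<25)&(abs(r-b)<30))
    W=np.array([plane(c,p,.0525) for p in w]); vx,vy,*_=cv2.fitLine(W[:,:2].astype(np.float32),cv2.DIST_L2,0,.01,.01).ravel()
    print('line',w.mean(0),len(w),dirn(W.mean(0)),np.degrees(np.arctan2(vy,vx)))
    k=mask(c,(int(x)-11,int(y)-13,int(x)+12,int(y)+14),lambda r,g,b:(r<75)&(abs(r-b)<45))
    Kp=np.array([plane(c,p,.064)[:2] for p in k]); vx,vy,*_=cv2.fitLine(Kp.astype(np.float32),cv2.DIST_L2,0,.01,.01).ravel()
    print('keyway',k.min(0),k.max(0),Kp.mean(0),np.degrees(np.arctan2(vy,vx)))
    return (x,y),g,w.mean(0)
E
python3 - <<'E'
from lock import *
c=grab('wrist'); o=ctrl.get_obs(); print(o['tool_pos'],yaw()); lock(c)
d=c['img']; 
for r in range(180,222,2): print(r,[int(v) for v in d[r,256:294:3].sum(1)])
cs=[plane(c,p,.052)[:2] for p in((163,68),(221,272))]; e=cs[1]-cs[0]; print('edge',np.degrees(np.arctan2(e[1],e[0])))
E
```

```text
[0.58716969 0.11420521 0.21222232] 67.31580865529298
brass (272.7, 200.7) (30.28154754638672, 30.739343643188477) [0.58448401 0.11450475 0.064     ]
green [242.05882353 216.29411765] (np.float64(0.03007093591197553), np.float64(-79.71057349548492)) ->line -7.7105734954849225
line [283.25531915 235.40425532] 94 (np.float64(0.034286594659697515), np.float64(-7.8597381117834795)) -7.2598505
keyway [270 194] [276 204] [0.5833214  0.11533452] -7.660416
180 [320, 324, 269, 237, 285, 377, 352, 290, 248, 262, 391, 419, 367]
182 [336, 282, 312, 387, 408, 408, 407, 419, 428, 298, 276, 403, 415]
184 [311, 277, 390, 387, 387, 386, 370, 376, 385, 417, 289, 327, 387]
186 [253, 393, 407, 382, 324, 342, 352, 340, 373, 395, 418, 247, 394]
188 [371, 385, 386, 327, 356, 358, 347, 354, 356, 367, 401, 403, 399]
190 [390, 401, 359, 342, 351, 345, 353, 357, 366, 350, 370, 412, 246]
192 [394, 342, 358, 355, 360, 374, 338, 359, 352, 364, 337, 402, 398]
194 [415, 352, 357, 346, 325, 259, 143, 356, 365, 373, 195, 383, 424]
196 [422, 360, 350, 350, 285, 120, 102, 344, 352, 366, 313, 369, 418]
198 [389, 355, 370, 332, 323, 140, 127, 297, 343, 365, 368, 368, 415]
200 [399, 358, 359, 361, 330, 173, 123, 278, 353, 358, 378, 311, 404]
202 [405, 360, 366, 357, 317, 231, 151, 280, 361, 370, 363, 279, 380]
204 [416, 284, 346, 352, 331, 240, 198, 253, 322, 353, 365, 352, 404]
206 [405, 226, 351, 355, 348, 236, 225, 222, 318, 357, 373, 367, 423]
208 [646, 230, 379, 359, 352, 279, 230, 237, 312, 352, 381, 378, 391]
210 [656, 427, 570, 348, 355, 331, 233, 241, 291, 371, 323, 386, 354]
212 [609, 673, 419, 356, 361, 321, 316, 315, 311, 307, 387, 395, 400]
214 [596, 636, 655, 286, 371, 339, 339, 362, 318, 367, 388, 363, 373]
216 [640, 576, 676, 422, 357, 299, 290, 320, 405, 407, 386, 403, 279]
218 [441, 628, 579, 617, 403, 413, 418, 410, 378, 369, 388, 329, 276]
220 [477, 443, 620, 543, 362, 379, 369, 366, 364, 393, 295, 280, 278]
edge -10.498749771750184
```

{"api": "step_arm", "payload": {"targets": [{"travel":[-0.0045,0.0005,-0.03],"angular":[0,0,0.18],"gripper":0},{"travel":[-0.0045,0.0005,-0.07],"angular":[0,0,0.333],"gripper":0},{"travel":[-0.0045,0.0005,-0.07],"angular":[0,0,0.333],"gripper":0},{"travel":[-0.0045,0.0005,-0.07],"angular":[0,0,0.333],"gripper":0},{"travel":[-0.0045,0.0005,-0.07],"angular":[0,0,0.333],"gripper":0}]}}

```text
t: 7.45
tool_pos: [0.5855, 0.1148, 0.1723]
tool_rot: [0.212, 3.132, 0.001]
contact_force: [0.3, 0.3, 0.0]
opening: 0.0093
grip_force: 52.4
```

```bash
python3 - <<'E'
from lock import *
c=grab('wrist'); o=ctrl.get_obs(); print(o['t'],o['tool_pos'],yaw(),o['tool_rot'])
img=c['img'].copy()
cv2.imwrite('pics/j.png',np.hstack([cv2.resize(img[150:390,180:380],(500,600),interpolation=cv2.INTER_CUBIC)])[:,:,::-1])
try: lock(c)
except Exception as e: print(e)
# held key, in tool frame
T=o['tool_pos'];R=cv2.Rodrigues(o['tool_rot'])[0]
r=mask(c,(250,235,300,375),RED);print('red',r.min(0),r.max(0))
w=mask(c,(250,335,295,375),WHITE);print('white',w.min(0),w.max(0),w.mean(0))
for p in(r.min(0),(w.mean(0)[0],w[:,1].min()),(w.mean(0)[0],w[:,1].max())): print(p,R.T@(plane(c,p,T[2]+.0158)-T))
for y in range(240,376,6): print(y,img[y,262:286:4].tolist())
E
```

```text
7.5 [0.58564935 0.11482646 0.17255257] 82.29405271780013 [2.10930344e-01 3.13190164e+00 5.57609460e-04]
brass (272.4, 217.6) (34.85004806518555, 35.59247589111328) [0.58437186 0.1144636  0.064     ]
green [232.36036036 225.16216216] (np.float64(0.03007074853805205), np.float64(-79.46025511715172)) ->line -7.460255117151718
attempt to get argmax of an empty sequence
red [260 257] [287 355]
white [254 347] [293 374] [273.49318182 362.33295455]
[260 257] [ 0.02830953 -0.00426915 -0.01587496]
(np.float64(273.4931818181818), np.int64(347)) [-6.21174271e-03  8.88387394e-05 -1.57840661e-02]
(np.float64(273.4931818181818), np.int64(374)) [-1.78041811e-02  8.67581766e-05 -1.57543175e-02]
240 [[118, 123, 117], [124, 130, 128], [123, 127, 124], [128, 133, 130], [127, 135, 131], [128, 133, 128]]
246 [[90, 93, 95], [91, 95, 96], [90, 92, 92], [187, 184, 181], [91, 96, 97], [93, 95, 95]]
252 [[145, 147, 152], [134, 136, 138], [94, 98, 99], [181, 180, 176], [92, 95, 98], [89, 89, 93]]
258 [[145, 152, 154], [89, 47, 48], [88, 42, 36], [90, 39, 42], [87, 43, 43], [84, 39, 38]]
264 [[64, 34, 34], [87,
[... 1105 characters left out ...]
, 41, 38], [104, 33, 33], [107, 37, 37], [105, 35, 36], [103, 39, 38]]
342 [[103, 43, 39], [122, 44, 41], [108, 40, 34], [104, 39, 37], [108, 39, 40], [103, 44, 40]]
348 [[136, 139, 136], [162, 163, 162], [168, 168, 167], [170, 170, 166], [134, 137, 134], [140, 143, 140]]
354 [[174, 176, 172], [168, 166, 163], [162, 163, 159], [166, 164, 163], [167, 166, 165], [172, 169, 168]]
360 [[168, 167, 163], [164, 164, 163], [167, 171, 167], [166, 167, 163], [169, 172, 170], [163, 165, 164]]
366 [[225, 223, 219], [228, 227, 221], [228, 225, 221], [229, 226, 223], [229, 225, 222], [228, 225, 221]]
372 [[215, 211, 205], [205, 201, 196], [208, 205, 198], [216, 214, 206], [202, 201, 196], [210, 204, 199]]
```

View pics/j.png

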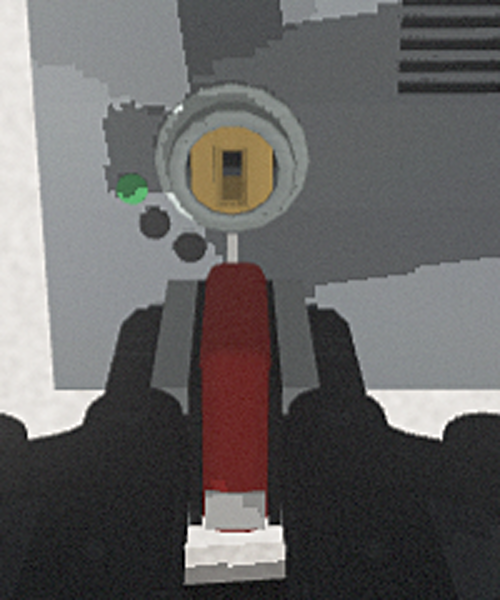

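The crop shows the held key square to the lock: line at column 232 (crop), key centred at column 235, and the keyway's long side towards the line. I'm descending to just above the face, then feeling my way in.

{"api": "step_arm", "payload": {"targets": [{"travel":[0.0007,-0.001,-0.05],"angular":[0,0,0],"gripper":0},{"travel":[0.0007,-0.001,-0.09],"angular":[0,0,0],"gripper":0},{"travel":[0.0007,-0.001,-0.103],"angular":[0,0,0],"gripper":0},{"travel":[0.0007,-0.001,-0.103],"angular":[0,0,0],"gripper":0},{"travel":[0.0007,-0.001,-0.103],"angular":[0,0,0],"gripper":0}]}}

```text
t: 8.0
tool_pos: [0.5862, 0.1143, 0.1107]
tool_rot: [0.209, 3.132, 0.001]
contact_force: [-0.4, 0.6, -0.7]
opening: 0.0094
grip_force: 52.4
```

```bash
python3 - <<'E'
from h import *
a=grab('scene'); b=grab('side')
o=ctrl.get_obs(); print(o['t'],o['tool_pos'],yaw(),o['contact_force'])
f=lambda d,x,y:cv2.resize(d['img'][y:y+60,x:x+40],(400,600),interpolation=cv2.INTER_CUBIC)
cv2.imwrite('pics/k.png',np.hstack([f(a,348,145),f(b,247,115)])[:,:,::-1])
E
```

```text
8.1 [0.58646766 0.11434319 0.11113073] 82.37637622556136 [-0.13076169  0.54167056  0.11524139]
```

View pics/k.png

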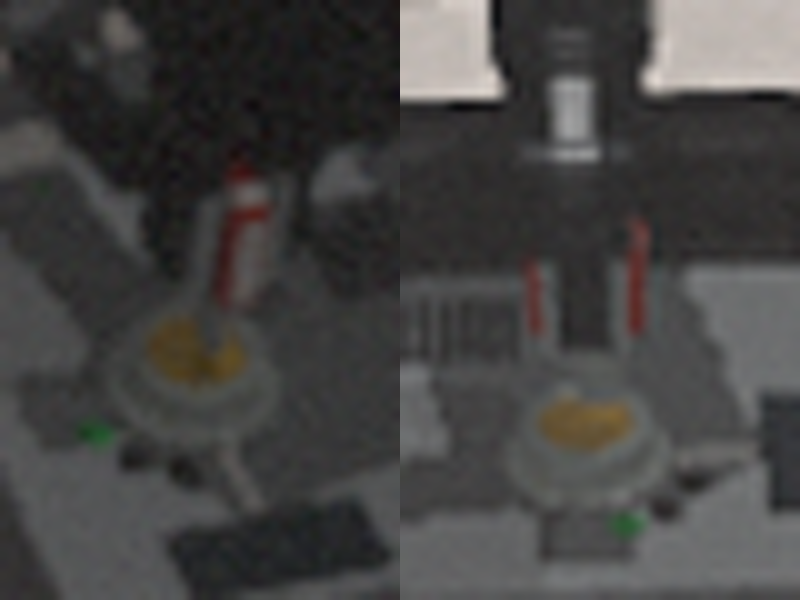

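Side half: the key head edges at columns 535 and 637 centre on 586, and the brass centre is at about 587. Scene half: the stripe faces the line. I'm aligned, so I descend slowly.

{"api": "step_arm", "payload": {"targets": [{"travel":[0,0,-0.004],"angular":[0,0,0],"gripper":0},{"travel":[0,0,-0.008],"angular":[0,0,0],"gripper":0},{"travel":[0,0,-0.012],"angular":[0,0,0],"gripper":0},{"travel":[0,0,-0.015],"angular":[0,0,0],"gripper":0},{"travel":[0,0,-0.018],"angular":[0,0,0],"gripper":0},{"travel":[0,0,-0.018],"angular":[0,0,0],"gripper":0}]}}

```text
t: 8.7
tool_pos: [0.5848, 0.1142, 0.0977]
tool_rot: [-0.209, -3.134, 0.0]
contact_force: [-0.0, -0.3, -0.9]
opening: 0.0091
grip_force: 52.4
```

{"api": "step_arm", "payload": {"targets": [{"travel":[0,0,-0.005],"angular":[0,0,0],"gripper":0},{"travel":[0,0,-0.01],"angular":[0,0,0],"gripper":0},{"travel":[0,0,-0.014],"angular":[0,0,0],"gripper":0},{"travel":[0,0,-0.016],"angular":[0,0,0],"gripper":0},{"travel":[0,0,-0.018],"angular":[0,0,0],"gripper":0},{"travel":[0,0,-0.018],"angular":[0,0,0],"gripper":0}]}}

```text
t: 9.3
tool_pos: [0.585, 0.1142, 0.0872]
tool_rot: [-0.209, -3.134, 0.0]
contact_force: [-0.2, 0.4, -0.2]
opening: 0.0097
grip_force: 52.4
```

No contact force yet, so I press on in small steps until the shoulder seats.

{"api": "step_arm", "payload": {"targets": [{"travel":[0,0,-0.002],"angular":[0,0,0],"gripper":0},{"travel":[0,0,-0.004],"angular":[0,0,0],"gripper":0},{"travel":[0,0,-0.005],"angular":[0,0,0],"gripper":0},{"travel":[0,0,-0.005],"angular":[0,0,0],"gripper":0}]}}

```text
t: 9.7
tool_pos: [0.5856, 0.1143, 0.0867]
tool_rot: [0.208, 3.134, -0.0]
contact_force: [-5.2, -1.5, 10.1]
opening: 0.0096
grip_force: 54.1
```

```bash
python3 - <<'E'
from h import *
a=grab('scene'); b=grab('side')
o=ctrl.get_obs(); print(o['t'],o['tool_pos'],yaw(),o['contact_force'],o['wrist_torque'])
f=lambda d,x,y:cv2.resize(d['img'][y:y+60,x:x+40],(400,600),interpolation=cv2.INTER_CUBIC)
cv2.imwrite('pics/l.png',np.hstack([f(a,348,145),f(b,247,115)])[:,:,::-1])
E
```

```text
9.8 [0.58559134 0.11429702 0.08669676] 82.39179063080725 [-4.81963785 -0.41811894  9.66362542] [-0.07203751  0.95825336 -0.02297083]
```

View pics/l.png

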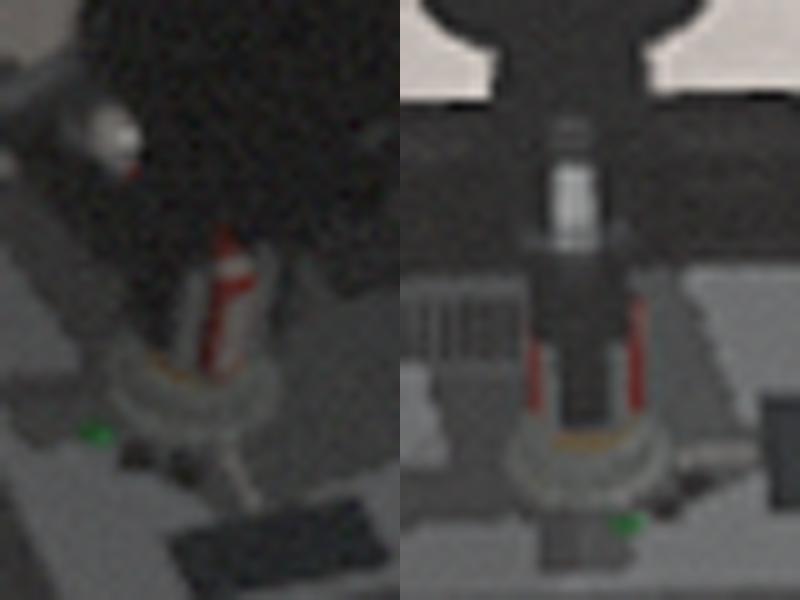

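The key is seated: z 0.0867 as predicted, 10 N of reaction, and the shoulder down in the collar in both views. Now I turn clockwise, nudging the TCP so the key axis stays put.

{"api": "step_arm", "payload": {"targets": [{"travel":[-0.0005,0,0],"angular":[0,0,-0.08],"gripper":0},{"travel":[-0.001,-0.0002,0],"angular":[0,0,-0.16],"gripper":0},{"travel":[-0.001,-0.0003,0],"angular":[0,0,-0.24],"gripper":0},{"travel":[-0.001,-0.0004,0],"angular":[0,0,-0.32],"gripper":0},{"travel":[-0.001,-0.0005,0],"angular":[0,0,-0.4],"gripper":0},{"travel":[-0.001,-0.0006,0],"angular":[0,0,-0.5],"gripper":0},{"travel":[-0.0012,-0.0007,0],"angular":[0,0,-0.6],"gripper":0},{"travel":[-0.0014,-0.0008,0],"angular":[0,0,-0.7],"gripper":0},{"travel":[-0.0016,-0.0009,0],"angular":[0,0,-0.8],"gripper":0},{"travel":[-0.0016,-0.0009,0],"angular":[0,0,-0.8],"gripper":0}], "squeeze": 80}}

```text
t: 10.8
tool_pos: [0.5858, 0.114, 0.0868]
tool_rot: [1.168, 2.913, 0.003]
contact_force: [-0.0, 1.0, 7.7]
opening: 0.0091
grip_force: 78.5
```

```bash
python3 - <<'E'
from h import *
o=ctrl.get_obs(); print(o['t'],o['tool_pos'],yaw(),o['contact_force'],o['wrist_torque'],o['q'][5])
E
```

```text
10.8 [0.58579329 0.11398877 0.08680046] 46.31458551017492 [-0.0213509   1.03490249  7.69832027] [ 0.12157545  0.21982933 -0.00606951] -0.7411119592806702
```

{"api": "step_arm", "payload": {"targets": [{"travel":[0,-0.0002,0],"angular":[0,0,-0.1],"gripper":0},{"travel":[0,-0.0004,0],"angular":[0,0,-0.2],"gripper":0},{"travel":[0,-0.0006,0],"angular":[0,0,-0.3],"gripper":0},{"travel":[0,-0.0006,0],"angular":[0,0,-0.4],"gripper":0},{"travel":[0,-0.0006,0],"angular":[0,0,-0.5],"gripper":0},{"travel":[0,-0.0008,0],"angular":[0,0,-0.6],"gripper":0},{"travel":[0,-0.0008,0],"angular":[0,0,-0.7],"gripper":0},{"travel":[0,-0.0008,0],"angular":[0,0,-0.8],"gripper":0},{"travel":[0,-0.0008,0],"angular":[0,0,-0.8],"gripper":0}]}}

```text
t: 11.7
tool_pos: [0.5859, 0.1138, 0.0868]
tool_rot: [2.011, 2.411, 0.005]
contact_force: [-0.6, 1.7, 7.5]
opening: 0.0089
grip_force: 78.5
```

```bash
python3 - <<'E'
from h import *
o=ctrl.get_obs(); print(o['t'],o['tool_pos'],yaw(),o['contact_force'],o['wrist_torque'],o['q'][5])
E
```

```text
11.7 [0.58586607 0.11378083 0.08678473] 10.32677645692079 [-0.63121079  1.65720707  7.54385547] [0.21420926 0.14070051 0.0773465 ] -0.11375611793523206
```

{"api": "step_arm", "payload": {"targets": [{"travel":[0,0,0],"angular":[0,0,-0.06],"gripper":0},{"travel":[0,0,0],"angular":[0,0,-0.12],"gripper":0},{"travel":[0,0,0],"angular":[0,0,-0.12],"gripper":0}]}}

```text
t: 12.0
tool_pos: [0.5859, 0.1137, 0.0868]
tool_rot: [2.122, 2.314, 0.005]
contact_force: [-1.1, 1.3, 6.0]
opening: 0.0091
grip_force: 78.5
```

```bash
python3 - <<'E'
from h import *
o=ctrl.get_obs(); print(o['t'],o['tool_pos'],yaw(),o['contact_force'],o['wrist_torque'])
E
```

```text
12.0 [0.5858661  0.11374839 0.08679591] 4.948010831643195 [-1.06332371  1.34803739  6.02795738] [0.21216285 0.15374138 0.01371671]
```

{"api": "step_arm", "payload": {"targets": [{"travel":[0,0,0],"angular":[0,0,-0.05],"gripper":0},{"travel":[0,0,0],"angular":[0,0,-0.1],"gripper":0},{"travel":[0,0,0],"angular":[0,0,-0.1],"gripper":0}]}}

```text
t: 12.3
tool_pos: [0.5859, 0.1137, 0.0868]
tool_rot: [2.211, 2.229, 0.005]
contact_force: [-0.1, 1.4, 5.3]
opening: 0.0087
grip_force: 78.5
```

```bash
python3 - <<'E'
from h import *
o=ctrl.get_obs(); print(o['t'],o['tool_pos'],yaw(),o['contact_force'],o['wrist_torque'])
E
```

```text
12.3 [0.58585277 0.11371829 0.08680811] 0.4600740732830004 [-0.14869343  1.39187039  5.2928737 ] [0.14791157 0.13881434 0.03546365]
```

{"api": "step_arm", "payload": {"targets": [{"travel":[0,0,0],"angular":[0,0,-0.025],"gripper":0},{"travel":[0,0,0],"angular":[0,0,-0.05],"gripper":0},{"travel":[0,0,0],"angular":[0,0,-0.05],"gripper":0},{"travel":[0,0,0],"angular":[0,0,-0.05],"gripper":0}]}}

```text
t: 12.7
tool_pos: [0.5859, 0.1137, 0.0868]
tool_rot: [2.254, 2.186, 0.006]
contact_force: [-1.2, 0.8, 5.4]
opening: 0.0093
grip_force: 78.4
```

```bash
python3 - <<'E'
from h import *
t=[]
for i in range(12):
    c=grab('wrist'); o=ctrl.get_obs(); t.append(np.r_[o['wrist_torque'],o['contact_force'],yaw()])
print(o['t'],np.mean(t,0).round(3),np.std(t,0).round(3),o['tool_pos'])
# key in hand: edge columns of red head, stripe
R=mask(c,(240,235,310,375),RED)
for y in(262,280,300,320,340): x=R[R[:,1]==y][:,0]; print(y,x.min() if len(x) else None,x.max() if len(x) else None)
for y in(288,294,345,349,353,357,360,363): print(y,c['img'][y,272].tolist())
E
```

```text
13.3 [ 0.199  0.127  0.072 -0.682  1.1    6.559 -1.752] [0.031 0.035 0.04  0.335 0.32  0.252 0.001] [0.58586737 0.11372602 0.08682514]
262 263 285
280 261 286
300 261 286
320 261 286
340 262 286
288 [97, 39, 39]
294 [125, 44, 41]
345 [107, 37, 35]
349 [138, 139, 136]
353 [141, 141, 137]
357 [139, 137, 135]
360 [138, 142, 139]
363 [238, 240, 236]
```

{"api": "step_arm", "payload": {"targets": [{"travel":[0,0,0],"angular":[0,0,-0.02],"gripper":0},{"travel":[0,0,0],"angular":[0,0,-0.04],"gripper":0},{"travel":[0,0,0],"angular":[0,0,-0.04],"gripper":0},{"travel":[0,0,0],"angular":[0,0,-0.04],"gripper":0}]}}

```text
t: 13.7
tool_pos: [0.5859, 0.1138, 0.0868]
tool_rot: [2.288, 2.15, 0.006]
contact_force: [-1.7, 0.6, 6.3]
opening: 0.0092
grip_force: 78.5
```

```bash
python3 - <<'E'
from h import *
t=[]
for i in range(20):
    c=grab('wrist'); o=ctrl.get_obs(); t.append(np.r_[o['wrist_torque'],o['contact_force'],yaw()])
print(o['t'],np.mean(t,0).round(3),o['tool_pos'],o['grip_force'])
E
```

```text
14.7 [ 0.202  0.124  0.102 -0.294  1.193  6.515 -3.547] [0.58585814 0.1137638  0.08680166] 78.46414804458618
```

```bash
python3 -c "
from station import ctrl
print(ctrl.finish_job())"
```

```text
the job is handed in; nothing more can be done
None
```

The job is handed in with the red key seated in the lock and the gripper holding it turned 86° clockwise at 78 N. The wrist reads about 0.10 N m of spring return, as expected at the green dot. I could not read the switch angle directly, and the hand-in returned no verdict.

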